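Free the seized punch from its die block

ROBOT

A 6-joint arm with a two-finger parallel gripper is mounted at the origin on a cart in front of the work surface, level with it; the furniture and walls round the work are solid. World frame = base frame: x ahead of the robot, y to its left, z up, the work surface at z = 0. Lengths are in m, angles in rad, forces in N, time in s.
With the tool pointing down it reaches from about 0.375 to 0.9 m from the base axis. Payload 3.1 kg.
Tool frame: the origin (TCP) lies where the fingers leave the gripper's body, on its centre line; the fingertips stand 73 mm ahead of it and the grasp point (between the pads) lies 54 mm ahead of it; z points along the fingers, y is the line along which they close (so a half turn about z gives the same grasp; the last joint's range is limited). The gripper opens to 85 mm and grips with 20 to 120 N. Pads are 22 mm wide; open, the fingers measure 114 mm over their backs; the gripper's body (76 mm by 85 mm) begins 54 mm behind the grasp point. The pads swing forward as they close: fully open they stand 13 mm farther back than shut.
Start: joints at [-1.446, 0.527, 1.433, -0, 1.181, -0.178], TCP at [0.187, -0.596, 0.304] pointing down, gripper open.
Joint ranges: [-3.08, 3.08], [-0.75, 2.2], [0.22, 2.44], [-1.43, 4.57], [0, 2.65], [-2.85, 2.85]. Speed limits (rad/s): [2.79, 2.79, 3.14, 3.14, 3.14, 3.14].

INTERFACE

Orientations are given as a unit quaternion [x, y, z, w].
In Python, from station import manip gives the robot as it stands.
- The arm moves only by the shell command python3 -m crank 'ROWS' [FORCE]. ROWS is JSON, a list of rows, each an object with "dp": the shift along the tool's x, y, z normalised to -1 to 1, where 1 is 50 cm, a list of three; "delta_rot": the turn, a rotation vector about the tool's x, y, z normalised to -1 to 1, where 1 is 2 pi rad, a list of three; "fingers": the opening, from -1 (shut) to 1 (fully open). A call has 1 to 12 rows; each row shifts and turns the commanded pose from where the row before left it, along the tool's axes as they then stand; what a row does not reach is not made up. A row lasts 1/12 s, in which the tool goes at most 41.7 mm and 7.16 degrees, less where a joint would pass 70% of its speed; a pose out of reach is approached as far as the arm can. A call with a number of a shift or a turn outside -1 to 1 is refused whole. A call with a gripper value outside its range is refused whole. The fingers move at their own pace and stop on an object; FORCE is the grip in N (left out, the last holds). Time passes only in rows, so rows that do not move let the fingers close. It gives the time, the measured TCP pose, the force, the opening and the grip force at its end, in the units of the state.
- manip.sense(): the state, without advancing time (a new reading comes with each control period).
- manip.snapshot(name): name is "side" or "top" or "wrist"; returns (picture, depth): 480x640x3 uint8, red, green, blue; 480x640 float32, m along the optical axis (not along the pixel's ray), 0 where there is no reading.
- manip.camera_model(name): a dict with "fx", "fy", "cx", "cy" (pixels), "origin" and "attitude" of the camera in the world. Camera axes: x right, y up, looking along -z (the intrinsics and any distortion apply to the point x, -y, -z); pixel columns grow to the right and rows downward; lengths in m; the calibration is good to about 2 mm. The wrist camera is an equidistant fisheye: a pixel r from the principal point sees the ray r / f radians off the axis. A picture is of the moment at which its call begins: read the wrist's pose just before it. camera_model takes no time and is no camera call; for the wrist camera it gives the pose at the moment of the call.
- manip.sign_off(): hands the job in; it is judged then, once.
The state is a dict: "t": time; "q": joint angles; "qd": joint speeds; "tau": joint torques, N m; "tcp_pos": TCP position; "tool_rot": TCP orientation; "force": force on the tool from outside, world axes, zero at the start; "ft_torque": the same for the moment, N m; "finger_gap": opening from 0.0 (shut) to 1.0 (fully open); "gripper_force": force on a finger pad.
Only numpy, scipy, OpenCV 4.12 (cv2) and the standard library are available. Lean on these libraries where they do the work, as an engineer would, in place of code of your own. Each camera call takes 0.05 s, during which the arm holds its last target. There are 200 camera calls.

TASK

The steel punch has rusted fast in its die block, and a straight pull only lifts the heavy block with it. Work the punch out, twisting it to and fro while you pull, so that the block stays seated on the floor of its wooden cradle, then stand the punch upright on its foot in the aluminium tray and let go. Leave the spool, tin and bottle where they are.

Things in the scene. Friction and masses are not known exactly. Their poses are not given: they have to be found in the camera images.
- punch: Seized bare-steel punch, 98 mm tall, 0.15 kg, upright in the block at the start. Origin: centre of its flat foot; z runs up. Round shank 20 mm across from z 2 to 46 mm (foot bevelled to 17 mm), collar 30 mm across from 47 to 52 mm, then a flat handle to 98 mm, 36 mm wide along x, 14 mm thick along y. At the start the foot is 40 mm below the boss rim, the collar 7 mm above it.
- punch_grip (a point): Centre of the punch's flat handle, 75 mm above the foot on the punch's axis; same axes as the punch. Grip across the 14 mm (its y axis).
- die_block: Dark cast block, 86 x 86 x 48 mm, with a round boss (38 mm across, 22 mm hole, 4 mm high) amid its top; 1.2 to 1.7 kg. Origin: centre of its underside; hole floor 12 mm above it, boss rim 52 mm. It is loose: it stands in the cradle by its weight alone; the cradle's walls only stop it from sliding or turning.
- block_rim (a point): Centre of the boss rim, 52 mm above the block's underside. A patch of rust hidden in the hole holds the shank with 25 to 35 N of dry friction, more than the block weighs; in a straight pull all of it resists. The foot passes the patch, and the shank comes loose, after 22 to 34 mm of rise: where must be felt. It is out after 40 mm.
- block_hole (a point): Centre of the hole's floor, 12 mm above the block's underside. The rust's friction acts against the motion of the shank's skin (10 mm radius): while the shank turns, its skin moving clearly faster sideways than upward (about 3 mm of rise to 1 rad of turn), only a small part of it resists the pull.
- cradle: Fixed wooden cradle round the foot of the block: open square box 103 x 103 x 24 mm, walls 7 mm, floor 7 mm thick. Origin: centre of its underside. The block's origin is 7 mm above it when seated, with 1.5 mm play at each side.
- tray: Fixed shallow aluminium tray, 150 mm along its x, 120 mm along its y, 18 mm high, walls and floor 4 mm thick. Origin: centre of its underside.
- spool: Bystander: thread spool, 44 mm in diameter, 50 mm high, standing. Origin: centre of its underside.
- tin: Bystander: round polish tin, 73 mm in diameter, 22 mm high. Origin: centre of its underside.
- bottle: Bystander: dye bottle, 42 mm in diameter, 92 mm high, standing. Origin: centre of its underside.
Things that resemble listed ones, but are neither listed nor needed, are in the scene too. What is shaped like the punch but green or red is not meant.

How it is judged:
By the outcome, as a careful person would: the job done as asked, in the order asked, and still so for the second after the job is handed in, with the robot touching nothing.
It also fails if it takes over 72 s, if anything falls off the work surface, if the arm or the gripper's body presses on something with over 40 N, if the wrist force passes 120 N, or if a joint passes its speed limit or range.

## Working session

There is one attempt and no reset: what is moved stays moved. The work goes in short steps, Python scripts to look and compute and a shell command to move; the robot and the scene stay as the last step left them, time stands still between calls to the robot, and variables do not carry over. Pictures are saved under pics/ and viewed, at most 10 in all, crops included, and the job is handed in when it is done.

```bash
ls; mkdir -p pics
python3 - <<'E'
from station import manip
import cv2,numpy as np
s=manip.sense();print(s)
for n in("top","side"):
    p,d=manip.snapshot(n);cv2.imwrite(f"pics/{n}0.png",p[:,:,::-1]);np.save(f"pics/{n}0.npy",d);print(manip.camera_model(n))
E
```

```text
pics
{'t': 0.0, 'q': array([-1.44546369e+00,  5.28476173e-01,  1.43390195e+00,  2.72015519e-05,
        1.18144043e+00, -1.78509084e-01]), 'qd': array([-0.00016833,  0.00253991, -0.00106922,  0.00095769, -0.00186764,
        0.00104719]), 'tau': array([-8.56831430e-04, -4.42359710e+01, -1.78027171e+01, -2.65336239e-04,
        8.29035096e-03,  1.46625251e-06]), 'tcp_pos': array([ 0.18694859, -0.59578967,  0.30292743]), 'tool_rot': array([ 9.88482376e-01,  1.51331934e-01,  4.21604782e-05, -1.11222188e-03]), 'force': array([ 0.32120132,  0.25036685, -0.83281547]), 'ft_torque': array([-0.03013262,  0.01777405, -0.02133114]), 'gripper_force': 0.0, 'finger_gap': 0.9973665506135323}
{'fx': 580.5372371050894, 'fy': 580.5372371050894, 'cx': 326.1289072754092, 'cy': 235.101739861392, 'origin': array([ 0.26670388, -0.01477831,  1.26802058]), 'attitude': array([-0.07220294,  0.07539818,  0.72060983, -0.68543659])}
{'fx': 554.1011004236206, 'fy': 554.1011004236206, 'cx': 320.55391885435495, 'cy': 235.70605984613906, 'origin': array([0.16470339, 0.76945962, 0.67431322]), 'attitude': array([-0.09665341,  0.4680312 ,  0.85691967, -0.19311549])}
```

View pics/top0.png

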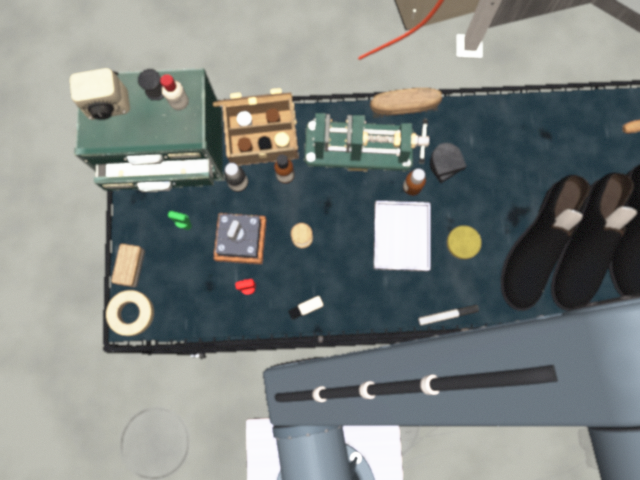

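View pics/side0.png

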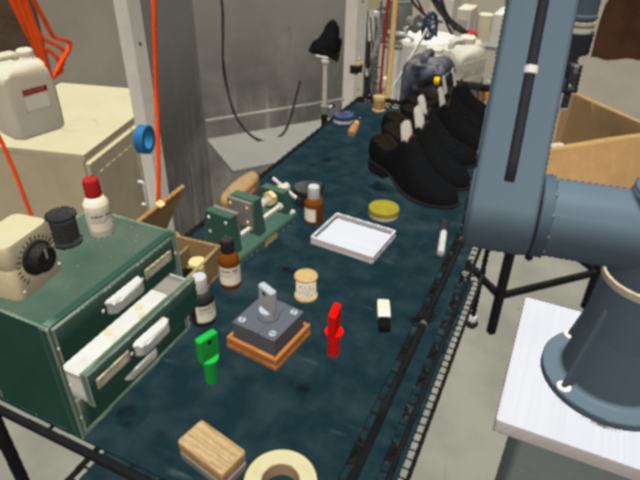

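The top view shows the block with its punch at about (238,235), the tray at (403,236), the spool at (302,235), the tin at (464,242), and green and red decoys at (178,218) and (246,287). The side view shows the punch's grey handle at (266,300).

```bash
cat > h.py <<'E'
import numpy as np,cv2
from scipy.spatial.transform import Rotation as R
def cloud(d,m,fish=False):
    v,u=np.mgrid[:d.shape[0],:d.shape[1]]
    x=(u-m['cx'])/m['fx'];y=(v-m['cy'])/m['fy']
    if fish:
        r=np.hypot(x,y);k=np.tan(np.minimum(r,1.5))/np.maximum(r,1e-9);x=x*k;y=y*k
    P=np.stack([x*d,-y*d,-d],-1)
    W=P@R.from_quat(m['attitude']).as_matrix().T+m['origin']
    W[d<=0]=np.nan
    return W
def rect(p):
    (c,s,a)=cv2.minAreaRect((p[:,:2]*1000).astype(np.float32)); return np.round(c,1),np.round(s,1),round(a,1),np.round(np.median(p[:,2])*1000,1),len(p)
E
python3 - <<'E'
from station import manip
from h import *
for n in("top","side"):
    W=cloud(np.load(f"pics/{n}0.npy"),manip.camera_model(n)).reshape(-1,3)
    W=W[~np.isnan(W[:,0])]
    if n=="top": 
        px=cloud(np.load("pics/top0.npy"),manip.camera_model(n))
        c=px[237,245];t=px[236,403];print('blk',c,'tray',t,'spool',px[235,302],'tin',px[242,464],'bot',px[180,415],px[182,235],'table',px[300,360], 'green',px[218,178],'red',px[287,246])
    near=lambda q,r:np.hypot(*(W[:,:2]-q[:2]).T)<r
    z=W[:,2]
    print(n,'handle',rect(W[near(c,.055)&(z>.085)&(z<.14)]),rect(W[near(c,.055)&(z>.105)&(z<.14)]))
    print('blocktop',rect(W[near(c,.075)&(z>.045)&(z<.066)]))
    print('cradle',rect(W[near(c,.085)&(z>.016)&(z<.066)]))
    print('tray',rect(W[near(t,.11)&(z>.012)&(z<.03)]))
E
```

```text
blk [0.52821202 0.14624599 0.05611216] tray [ 0.5245633  -0.19831748  0.00185384] spool [0.52812281 0.02489357 0.048455  ] tin [ 0.50057579 -0.3279051   0.02103371] bot [ 0.62778339 -0.22120713  0.08469926] [0.64971879 0.16453464 0.06210398] table [ 0.38751952 -0.09399299 -0.00166739] green [0.56593788 0.27817107 0.09976036] red [0.41672699 0.14183051 0.09042938]
top handle (array([533.7, 162.4]), array([14.9, 35.4]), 66.1, np.float64(114.1), 168) (array([533.7, 162.4]), array([14.9, 35.4]), 66.1, np.float64(115.1), 133)
blocktop (array([534.6, 162.9]), array([87.4, 86.5]), 83.2, np.float64(54.8), 1376)
cradle (array([534.9, 162.3]), array([103.9, 104.1]), 82.8, np.float64(53.5), 1905)
tray (array([ 538.3, -222.9]), array([172.7, 185.2]), 85.0, np.float64(17.5), 629)
side handle (array([533.8, 162.5]), array([15.8, 37.7]), 64.7, np.float64(107.2), 370) (array([533.4, 162.6]), array([15.6, 37. ]), 64.1, np.float64(115.7), 200)
blocktop (array([534.2, 162. ]), array([89.6, 88.8]), 83.3, np.float64(55.6), 1730)
cradle (array([533.9, 163.4]), array([104.2, 104.3]), 83.3, np.float64(50.7), 3110)
tray (array([ 538.9, -221.4]), array([175.9, 187.4]), 85.5, np.float64(17.1), 811)
```

```bash
A='{"dp":[0.0465,-0.0516,0],"delta_rot":[0,0,0],"fingers":1}'; true
python3 -m crank '[{"dp":[0.0465,-0.0516,0],"delta_rot":[0,0,0],"fingers":1},{"dp":[0.0465,-0.0516,0],"delta_rot":[0,0,0],"fingers":1},{"dp":[0.0465,-0.0516,0],"delta_rot":[0,0,0],"fingers":1},{"dp":[0.0465,-0.0516,0],"delta_rot":[0,0,0],"fingers":1},{"dp":[0.0465,-0.0516,0],"delta_rot":[0,0,0],"fingers":1},{"dp":[0.0465,-0.0516,0],"delta_rot":[0,0,0],"fingers":1},{"dp":[0.0465,-0.0516,0],"delta_rot":[0,0,0],"fingers":1},{"dp":[0.0465,-0.0516,0],"delta_rot":[0,0,0],"fingers":1},{"dp":[0.0465,-0.0516,0],"delta_rot":[0,0,0],"fingers":1},{"dp":[0.0465,-0.0516,0],"delta_rot":[0,0,0],"fingers":1},{"dp":[0.0465,-0.0516,0],"delta_rot":[0,0,0],"fingers":1},{"dp":[0.0465,-0.0516,0],"delta_rot":[0,0,0],"fingers":1}]' 60
python3 -m crank '[{"dp":[0.0465,-0.0516,0],"delta_rot":[0,0,0],"fingers":1},{"dp":[0.0465,-0.0516,0],"delta_rot":[0,0,0],"fingers":1},{"dp":[0.0465,-0.0516,0],"delta_rot":[0,0,0],"fingers":1},{"dp":[0.0465,-0.0516,0],"delta_rot":[0,0,0],"fingers":1},{"dp":[0.0465,-0.0516,0],"delta_rot":[0,0,0],"fingers":1},{"dp":[0.0465,-0.0516,0],"delta_rot":[0,0,0],"fingers":1},{"dp":[0.0465,-0.0516,0],"delta_rot":[0,0,0],"fingers":1},{"dp":[0.0465,-0.0516,0],"delta_rot":[0,0,0],"fingers":1},{"dp":[0.0465,-0.0516,0],"delta_rot":[0,0,0],"fingers":1},{"dp":[0.0465,-0.0516,0],"delta_rot":[0,0,0],"fingers":1},{"dp":[0.0465,-0.0516,0],"delta_rot":[0,0,0],"fingers":1},{"dp":[0.0465,-0.0516,0],"delta_rot":[0,0,0],"fingers":1}]'
python3 -c "
from station import manip;print(manip.sense()['q'])"
```

```text
t: 1.1
tcp_pos: [0.3608, -0.2157, 0.3038]
tool_rot: [0.989, 0.151, -0.0, -0.0]
force: [0.1, -1.1, 0.2]
finger_gap: 1.003
gripper_force: 0.0
t: 2.1
tcp_pos: [0.5343, 0.1632, 0.3035]
tool_rot: [0.988, 0.152, -0.0, 0.0]
force: [0.6, 0.3, -0.2]
finger_gap: 0.998
gripper_force: 0.0
[ 9.65481774e-02  4.38995189e-01  1.60072534e+00 -1.27413321e-04
  1.10280840e+00  1.36316420e+00]
```

```bash
python3 -m crank '[{"dp":[0,0,0],"delta_rot":[0,0,-0.016],"fingers":1},{"dp":[0,0,0],"delta_rot":[0,0,-0.016],"fingers":1},{"dp":[0,0,0],"delta_rot":[0,0,-0.016],"fingers":1},{"dp":[0,0,0],"delta_rot":[0,0,-0.016],"fingers":1},{"dp":[0,0,0],"delta_rot":[0,0,-0.016],"fingers":1},{"dp":[0,0,0],"delta_rot":[0,0,-0.016],"fingers":1},{"dp":[0,0,0],"delta_rot":[0,0,-0.016],"fingers":1},{"dp":[0,0,0],"delta_rot":[0,0,-0.016],"fingers":1},{"dp":[0,0,0],"delta_rot":[0,0,-0.016],"fingers":1},{"dp":[0,0,0],"delta_rot":[0,0,-0.016],"fingers":1},{"dp":[0,0,0],"delta_rot":[0,0,-0.016],"fingers":1},{"dp":[0,0,0],"delta_rot":[0,0,-0.016],"fingers":1}]'
python3 -m crank '[{"dp":[0,0,0],"delta_rot":[0,0,-0.016],"fingers":1},{"dp":[0,0,0],"delta_rot":[0,0,-0.016],"fingers":1},{"dp":[0,0,0],"delta_rot":[0,0,-0.016],"fingers":1},{"dp":[0,0,0],"delta_rot":[0,0,-0.016],"fingers":1},{"dp":[0,0,0],"delta_rot":[0,0,-0.016],"fingers":1},{"dp":[0,0,0],"delta_rot":[0,0,-0.016],"fingers":1},{"dp":[0,0,0],"delta_rot":[0,0,-0.016],"fingers":1},{"dp":[0,0,0],"delta_rot":[0,0,-0.016],"fingers":1},{"dp":[0,0,0],"delta_rot":[0,0,-0.016],"fingers":1},{"dp":[0,0,0],"delta_rot":[0,0,-0.016],"fingers":1},{"dp":[0,0,0],"delta_rot":[0,0,-0.016],"fingers":1},{"dp":[0,0,0],"delta_rot":[0,0,-0.016],"fingers":1},{"dp":[0,0,0],"delta_rot":[0,0,0],"fingers":1}]'
python3 - <<'E'
from station import manip
from h import *
s=manip.sense();print(s['q'],s['tcp_pos'],R.from_quat(s['tool_rot']).as_matrix()[:,:2])
m=manip.camera_model("wrist");p,d=manip.snapshot("wrist");cv2.imwrite("pics/w0.png",p[:,:,::-1]);np.save("pics/w0.npy",d)
W=cloud(d,m,True).reshape(-1,3);W=W[~np.isnan(W[:,0])];z=W[:,2]
n=np.hypot(W[:,0]-.534,W[:,1]-.162)
for lo,hi,r in((.105,.125,.05),(.085,.125,.05),(.045,.066,.07)):
    k=(n<r)&(z>lo)&(z<hi)
    if k.sum()>5: print(rect(W[k]))
E
```

```text
t: 3.1
tcp_pos: [0.5339, 0.1614, 0.3035]
tool_rot: [0.726, 0.687, -0.0, -0.0]
force: [0.4, 1.1, 0.2]
finger_gap: 1.001
gripper_force: 0.0
[ 9.32329947e-02  4.37867172e-01  1.60302876e+00 -1.22876367e-05
  1.10179638e+00  1.48816778e-01] [0.53388838 0.16140245 0.30347394] [[ 5.55495197e-02  9.98455334e-01]
 [ 9.98455918e-01 -5.55496763e-02]
 [-1.73876891e-04 -1.08587323e-03]]
(array([535.3, 163.1]), array([14.5, 35.8]), 65.3, np.float64(117.1), 999)
(array([535.3, 163.1]), array([14.7, 35.8]), 65.6, np.float64(116.6), 1261)
(array([535.4, 163. ]), array([86.2, 86.5]), 83.4, np.float64(56.0), 7502)validation failed for argument at $...
```

```bash
python3 -m crank '[{"dp":[0,0,0.013],"delta_rot":[0,0,-0.0159],"fingers":1},{"dp":[0,0,0.013],"delta_rot":[0,0,-0.0159],"fingers":1},{"dp":[0,0,0.013],"delta_rot":[0,0,-0.0159],"fingers":1},{"dp":[0,0,0.013],"delta_rot":[0,0,-0.0159],"fingers":1},{"dp":[0,0,0.013],"delta_rot":[0,0,-0.0159],"fingers":1},{"dp":[0,0,0.013],"delta_rot":[0,0,-0.0159],"fingers":1},{"dp":[0,0,0.013],"delta_rot":[0,0,-0.0159],"fingers":1},{"dp":[0,0,0.013],"delta_rot":[0,0,-0.0159],"fingers":1},{"dp":[0,0,0.013],"delta_rot":[0,0,-0.0159],"fingers":1},{"dp":[0,0,0.013],"delta_rot":[0,0,-0.0159],"fingers":1},{"dp":[0,0,0.013],"delta_rot":[0,0,-0.0159],"fingers":1},{"dp":[0,0,0.013],"delta_rot":[0,0,-0.0159],"fingers":1}]'
python3 -m crank '[{"dp":[0,0,0],"delta_rot":[0,0,0],"fingers":0.2},{"dp":[0,0,0],"delta_rot":[0,0,0],"fingers":0.2}]'
cat > look.py <<'E'
from station import manip
from h import *
import sys
s=manip.sense();M=R.from_quat(s['tool_rot']).as_matrix()
m=manip.camera_model("wrist");p,d=manip.snapshot("wrist");cv2.imwrite(f"pics/{sys.argv[1]}.png",p[:,:,::-1]);np.save(f"pics/{sys.argv[1]}.npy",d)
print(s['q'],s['tcp_pos'],'xdir',np.degrees(np.arctan2(M[1,0],M[0,0])))
W=cloud(d,m,True).reshape(-1,3);W=W[~np.isnan(W[:,0])];z=W[:,2]
n=np.hypot(W[:,0]-.534,W[:,1]-.162)
for lo,hi,r in((.105,.125,.03),(.085,.125,.03),(.045,.066,.07)):
    k=(n<r)&(z>lo)&(z<hi)
    if k.sum()>5: print(rect(W[k]))
E
python3 look.py w1
```

```text
t: 4.15
tcp_pos: [0.534, 0.1614, 0.2253]
tool_rot: [0.213, 0.977, -0.0, -0.0]
force: [-0.5, -0.1, 0.2]
finger_gap: 1.002
gripper_force: 0.0
t: 4.32
tcp_pos: [0.5339, 0.1614, 0.2254]
tool_rot: [0.216, 0.976, -0.0, -0.001]
force: [-0.6, 0.6, 0.2]
finger_gap: 0.747
gripper_force: 0.0
[ 9.32182027e-02  5.43653643e-01  1.67714917e+00  2.83794625e-05
  9.22215628e-01 -1.04123590e+00] [0.53389931 0.16140291 0.22543878] xdir 154.9984240231219
(array([534.6, 162.7]), array([13.5, 35.8]), 65.6, np.float64(117.4), 1684)
(array([534.6, 162.8]), array([13.7, 35.8]), 65.7, np.float64(117.2), 1906)
(array([535.3, 162.4]), array([87. , 86.6]), 82.9, np.float64(56.1), 12513)
```

View pics/w1.png

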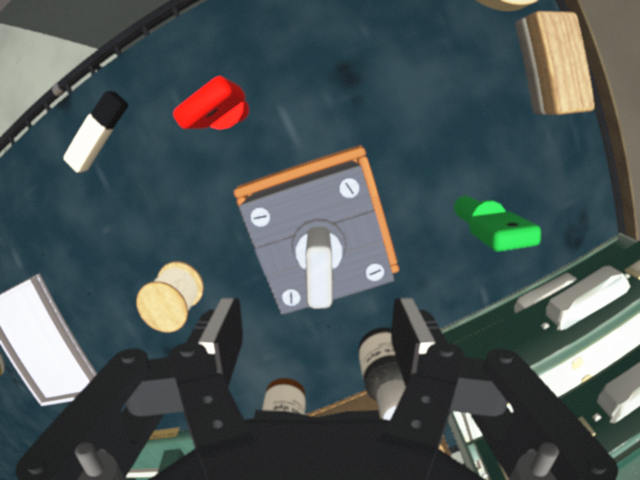

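The wrist view shows the punch handle at (319,275), centred between the fingers (210,330 and 420,330), and its orientation matches. I'll go down and grip.

```bash
python3 -m crank '[{"dp":[0,0.003,0.025],"delta_rot":[0,0,-0.0014],"fingers":0.2},{"dp":[0,0,0.025],"delta_rot":[0,0,0],"fingers":0.2},{"dp":[0,0,0.025],"delta_rot":[0,0,0],"fingers":0.2},{"dp":[0,0,0.025],"delta_rot":[0,0,0],"fingers":0.2},{"dp":[0,0,0.025],"delta_rot":[0,0,0],"fingers":0.2},{"dp":[0,0,0.025],"delta_rot":[0,0,0],"fingers":0.2},{"dp":[0,0,0],"delta_rot":[0,0,0],"fingers":0.2},{"dp":[0,0,0],"delta_rot":[0,0,0],"fingers":0.2}]' 100
python3 -m crank '[{"dp":[0,0,0],"delta_rot":[0,0,0],"fingers":-1},{"dp":[0,0,0],"delta_rot":[0,0,0],"fingers":-1},{"dp":[0,0,0],"delta_rot":[0,0,0],"fingers":-1},{"dp":[0,0,0],"delta_rot":[0,0,0],"fingers":-1},{"dp":[0,0,0],"delta_rot":[0,0,0],"fingers":-1},{"dp":[0,0,0],"delta_rot":[0,0,0],"fingers":-1},{"dp":[0,0,0],"delta_rot":[0,0,0],"fingers":-1},{"dp":[0,0,0],"delta_rot":[0,0,0],"fingers":-1}]' 100
python3 look.py w2; python3 -c "
from station import manip
s=manip.sense();print(s['force'],s['ft_torque'])"
```

```text
t: 5.03
tcp_pos: [0.5348, 0.1628, 0.1509]
tool_rot: [0.211, 0.977, -0.0, -0.0]
force: [0.2, 0.5, -0.7]
finger_gap: 0.598
gripper_force: 0.0
t: 5.7
tcp_pos: [0.5352, 0.1626, 0.152]
tool_rot: [0.21, 0.978, -0.0, 0.001]
force: [-1.1, -2.2, 7.2]
finger_gap: 0.151
gripper_force: 97.4
[ 9.53564247e-02  6.60380842e-01  1.72089912e+00 -7.63165208e-04
  7.58881503e-01 -1.05139974e+00] [0.53522234 0.16258049 0.1520127 ] xdir 155.73598380636471
(array([529.6, 165.4]), array([40. , 40.1]), 20.5, np.float64(117.3), 5934)
(array([529.6, 165.4]), array([40. , 40.1]), 20.5, np.float64(116.4), 8070)
(array([535.3, 162.5]), array([86.8, 86.5]), 83.0, np.float64(56.1), 19073)
[-0.76576244 -1.7606926   4.91666787] [-0.23395056  0.2598515   0.07313496]
```

```bash
python3 -m crank '[{"dp":[0,0,0],"delta_rot":[0,0,0.0167],"fingers":-1},{"dp":[0,0,-0.0005],"delta_rot":[0,0,0.0167],"fingers":-1},{"dp":[0,0,-0.0005],"delta_rot":[0,0,0.0167],"fingers":-1},{"dp":[0,0,-0.0005],"delta_rot":[0,0,0.0167],"fingers":-1},{"dp":[0,0,-0.0005],"delta_rot":[0,0,0.0167],"fingers":-1},{"dp":[0,0,-0.0005],"delta_rot":[0,0,0.0167],"fingers":-1},{"dp":[0,0,-0.0005],"delta_rot":[0,0,0.0167],"fingers":-1},{"dp":[0,0,-0.0005],"delta_rot":[0,0,0.0167],"fingers":-1}]'
python3 -m crank '[{"dp":[0,0,-0.0005],"delta_rot":[0,0,0.0167],"fingers":-1},{"dp":[0,0,-0.0005],"delta_rot":[0,0,0.0167],"fingers":-1},{"dp":[0,0,-0.0005],"delta_rot":[0,0,0.0167],"fingers":-1},{"dp":[0,0,-0.0005],"delta_rot":[0,0,0.0167],"fingers":-1},{"dp":[0,0,-0.0005],"delta_rot":[0,0,0.0167],"fingers":-1},{"dp":[0,0,-0.0005],"delta_rot":[0,0,0.0167],"fingers":-1},{"dp":[0,0,-0.0005],"delta_rot":[0,0,0.0167],"fingers":-1},{"dp":[0,0,-0.0005],"delta_rot":[0,0,0.0167],"fingers":-1}]'
python3 -c "
from station import manip
s=manip.sense();print(s['q'],s['tcp_pos'],s['force'],s['ft_torque'])"
```

```text
t: 6.42
tcp_pos: [0.535, 0.1624, 0.1523]
tool_rot: [0.592, 0.806, -0.0, 0.001]
force: [1.1, -0.8, -4.6]
finger_gap: 0.153
gripper_force: 97.3
t: 7.08
tcp_pos: [0.535, 0.1629, 0.1539]
tool_rot: [0.869, 0.494, 0.0, 0.0]
force: [0.9, 2.1, -5.3]
finger_gap: 0.151
gripper_force: 97.6
[9.56920620e-02 6.57204709e-01 1.71985116e+00 6.00025733e-05
 7.64049590e-01 6.32449554e-01] [0.53499742 0.16287135 0.15394995] [ 0.93338826  2.08126731 -5.33763574] [ 0.29731803 -0.29004021  0.09228354]
```

```bash
python3 -m crank '[{"dp":[0,0,0],"delta_rot":[0,0,-0.0167],"fingers":-1},{"dp":[0,0,0],"delta_rot":[0,0,-0.0167],"fingers":-1},{"dp":[0,0,-0.0005],"delta_rot":[0,0,-0.0167],"fingers":-1},{"dp":[0,0,-0.0005],"delta_rot":[0,0,-0.0167],"fingers":-1},{"dp":[0,0,-0.0005],"delta_rot":[0,0,-0.0167],"fingers":-1},{"dp":[0,0,-0.0005],"delta_rot":[0,0,-0.0167],"fingers":-1},{"dp":[0,0,-0.0005],"delta_rot":[0,0,-0.0167],"fingers":-1},{"dp":[0,0,-0.0005],"delta_rot":[0,0,-0.0167],"fingers":-1},{"dp":[0,0,-0.0005],"delta_rot":[0,0,-0.0167],"fingers":-1},{"dp":[0,0,-0.0005],"delta_rot":[0,0,-0.0167],"fingers":-1},{"dp":[0,0,-0.0005],"delta_rot":[0,0,-0.0167],"fingers":-1},{"dp":[0,0,-0.0005],"delta_rot":[0,0,-0.0167],"fingers":-1}]'
python3 -m crank '[{"dp":[0,0,-0.0005],"delta_rot":[0,0,-0.0167],"fingers":-1},{"dp":[0,0,-0.0005],"delta_rot":[0,0,-0.0167],"fingers":-1},{"dp":[0,0,-0.0005],"delta_rot":[0,0,-0.0167],"fingers":-1},{"dp":[0,0,-0.0005],"delta_rot":[0,0,-0.0167],"fingers":-1},{"dp":[0,0,-0.0005],"delta_rot":[0,0,-0.0167],"fingers":-1},{"dp":[0,0,-0.0005],"delta_rot":[0,0,-0.0167],"fingers":-1},{"dp":[0,0,-0.0005],"delta_rot":[0,0,-0.0167],"fingers":-1},{"dp":[0,0,-0.0005],"delta_rot":[0,0,-0.0167],"fingers":-1}]'
python3 look.py w3;python3 -c "
from station import manip
s=manip.sense();print(s['q'],s['tcp_pos'],s['force'],s['ft_torque'])"
```

```text
t: 8.08
tcp_pos: [0.535, 0.1628, 0.1563]
tool_rot: [0.408, 0.913, 0.0, 0.0]
force: [1.6, -1.1, -6.5]
finger_gap: 0.147
gripper_force: 97.7
t: 8.75
tcp_pos: [0.535, 0.163, 0.1582]
tool_rot: [0.0, 1.0, 0.0, 0.0]
force: [0.9, 1.1, -7.3]
finger_gap: 0.152
gripper_force: 97.6
[ 9.55353000e-02  6.50226808e-01  1.71775697e+00  1.38362613e-03
  7.73296324e-01 -1.47540704e+00] [0.53498047 0.16299164 0.15817281] xdir 179.95163742980444
(array([532.8, 164.8]), array([33.6, 34.6]), 37.8, np.float64(122.9), 5870)
(array([532.8, 164.8]), array([33.6, 34.6]), 37.8, np.float64(121.2), 7405)
(array([535.2, 162.9]), array([86.6, 86.6]), 85.4, np.float64(56.1), 18490)
[ 9.56576725e-02  6.50165453e-01  1.71773697e+00  1.37182698e-03
  7.73398852e-01 -1.47899065e+00] [0.53495653 0.16305489 0.15821028] [ 1.62949507  1.84873272 -8.54852333] [ 0.32559576 -0.39818466  0.05311913]
```

View pics/w3.png

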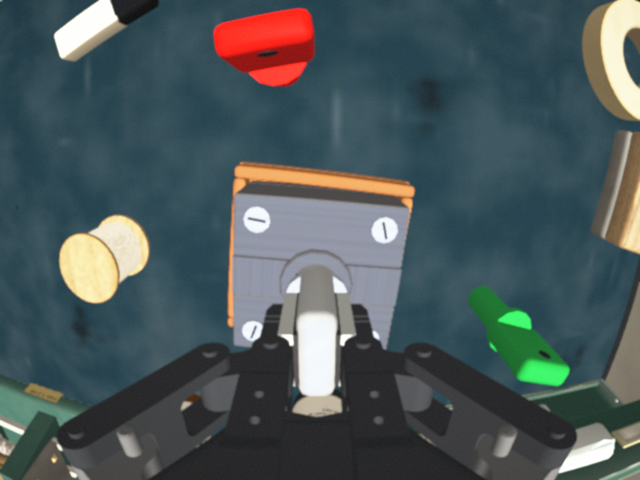

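The block is still seated, with its top at 56.1 mm and its face square in the cradle at (320,265). The punch has risen about 6 mm, so I'll keep going at a slightly gentler ratio.

```bash
python3 -m crank '[{"dp":[0,0,0],"delta_rot":[0,0,0.018],"fingers":-1},{"dp":[0,0,0],"delta_rot":[0,0,0.018],"fingers":-1},{"dp":[0,0,-0.0004],"delta_rot":[0,0,0.018],"fingers":-1},{"dp":[0,0,-0.0004],"delta_rot":[0,0,0.018],"fingers":-1},{"dp":[0,0,-0.0004],"delta_rot":[0,0,0.018],"fingers":-1},{"dp":[0,0,-0.0004],"delta_rot":[0,0,0.018],"fingers":-1},{"dp":[0,0,-0.0004],"delta_rot":[0,0,0.018],"fingers":-1},{"dp":[0,0,-0.0004],"delta_rot":[0,0,0.018],"fingers":-1},{"dp":[0,0,-0.0004],"delta_rot":[0,0,0.018],"fingers":-1},{"dp":[0,0,-0.0004],"delta_rot":[0,0,0.018],"fingers":-1},{"dp":[0,0,-0.0004],"delta_rot":[0,0,0.018],"fingers":-1},{"dp":[0,0,-0.0004],"delta_rot":[0,0,0.018],"fingers":-1}]'
python3 -m crank '[{"dp":[0,0,-0.0004],"delta_rot":[0,0,0.018],"fingers":-1},{"dp":[0,0,-0.0004],"delta_rot":[0,0,0.018],"fingers":-1},{"dp":[0,0,-0.0004],"delta_rot":[0,0,0.018],"fingers":-1},{"dp":[0,0,-0.0004],"delta_rot":[0,0,0.018],"fingers":-1},{"dp":[0,0,-0.0004],"delta_rot":[0,0,0.018],"fingers":-1},{"dp":[0,0,-0.0004],"delta_rot":[0,0,0.018],"fingers":-1},{"dp":[0,0,-0.0004],"delta_rot":[0,0,0.018],"fingers":-1},{"dp":[0,0,-0.0004],"delta_rot":[0,0,0.018],"fingers":-1},{"dp":[0,0,-0.0004],"delta_rot":[0,0,0.018],"fingers":-1},{"dp":[0,0,-0.0004],"delta_rot":[0,0,0.018],"fingers":-1},{"dp":[0,0,-0.0004],"delta_rot":[0,0,0.018],"fingers":-1},{"dp":[0,0,-0.0004],"delta_rot":[0,0,0.018],"fingers":-1}]'
python3 -c "
from station import manip
s=manip.sense();print(s['q'],s['tcp_pos'],s['force'],s['ft_torque'])"
```

```text
t: 9.8
tcp_pos: [0.5347, 0.1624, 0.1604]
tool_rot: [0.632, 0.775, -0.001, 0.0]
force: [0.4, -1.0, -6.6]
finger_gap: 0.155
gripper_force: 97.8
t: 10.8
tcp_pos: [0.5345, 0.1623, 0.1628]
tool_rot: [0.978, 0.207, -0.001, 0.001]
force: [1.0, -2.2, -6.4]
finger_gap: 0.149
gripper_force: 97.8
[ 0.09525532  0.64241616  1.71602443 -0.00189454  0.78415271  1.25045039] [0.5345433  0.16227695 0.1627882 ] [ 1.04365819 -2.1625718  -6.40235389] [-0.45471771 -0.27724657  0.21765792]
```

```bash
python3 -m crank '[{"dp":[0,0,0],"delta_rot":[0,0,-0.018],"fingers":-1},{"dp":[0,0,0],"delta_rot":[0,0,-0.018],"fingers":-1},{"dp":[0,0,-0.0005],"delta_rot":[0,0,-0.018],"fingers":-1},{"dp":[0,0,-0.0005],"delta_rot":[0,0,-0.018],"fingers":-1},{"dp":[0,0,-0.0005],"delta_rot":[0,0,-0.018],"fingers":-1},{"dp":[0,0,-0.0005],"delta_rot":[0,0,-0.018],"fingers":-1},{"dp":[0,0,-0.0005],"delta_rot":[0,0,-0.018],"fingers":-1},{"dp":[0,0,-0.0005],"delta_rot":[0,0,-0.018],"fingers":-1},{"dp":[0,0,-0.0005],"delta_rot":[0,0,-0.018],"fingers":-1},{"dp":[0,0,-0.0005],"delta_rot":[0,0,-0.018],"fingers":-1},{"dp":[0,0,-0.0005],"delta_rot":[0,0,-0.018],"fingers":-1},{"dp":[0,0,-0.0005],"delta_rot":[0,0,-0.018],"fingers":-1}]'
python3 -m crank '[{"dp":[0,0,-0.0005],"delta_rot":[0,0,-0.018],"fingers":-1},{"dp":[0,0,-0.0005],"delta_rot":[0,0,-0.018],"fingers":-1},{"dp":[0,0,-0.0005],"delta_rot":[0,0,-0.018],"fingers":-1},{"dp":[0,0,-0.0005],"delta_rot":[0,0,-0.018],"fingers":-1},{"dp":[0,0,-0.0005],"delta_rot":[0,0,-0.018],"fingers":-1},{"dp":[0,0,-0.0005],"delta_rot":[0,0,-0.018],"fingers":-1},{"dp":[0,0,-0.0005],"delta_rot":[0,0,-0.018],"fingers":-1},{"dp":[0,0,-0.0005],"delta_rot":[0,0,-0.018],"fingers":-1},{"dp":[0,0,-0.0005],"delta_rot":[0,0,-0.018],"fingers":-1},{"dp":[0,0,-0.0005],"delta_rot":[0,0,-0.018],"fingers":-1},{"dp":[0,0,-0.0005],"delta_rot":[0,0,-0.018],"fingers":-1},{"dp":[0,0,-0.0005],"delta_rot":[0,0,-0.018],"fingers":-1}]'
python3 -m crank '[{"dp":[0,0,0],"delta_rot":[0,0,0.018],"fingers":-1},{"dp":[0,0,0],"delta_rot":[0,0,0.018],"fingers":-1},{"dp":[0,0,-0.0005],"delta_rot":[0,0,0.018],"fingers":-1},{"dp":[0,0,-0.0005],"delta_rot":[0,0,0.018],"fingers":-1},{"dp":[0,0,-0.0005],"delta_rot":[0,0,0.018],"fingers":-1},{"dp":[0,0,-0.0005],"delta_rot":[0,0,0.018],"fingers":-1},{"dp":[0,0,-0.0005],"delta_rot":[0,0,0.018],"fingers":-1},{"dp":[0,0,-0.0005],"delta_rot":[0,0,0.018],"fingers":-1},{"dp":[0,0,-0.0005],"delta_rot":[0,0,0.018],"fingers":-1},{"dp":[0,0,-0.0005],"delta_rot":[0,0,0.018],"fingers":-1},{"dp":[0,0,-0.0005],"delta_rot":[0,0,0.018],"fingers":-1},{"dp":[0,0,-0.0005],"delta_rot":[0,0,0.018],"fingers":-1}]'
python3 -m crank '[{"dp":[0,0,-0.0005],"delta_rot":[0,0,0.018],"fingers":-1},{"dp":[0,0,-0.0005],"delta_rot":[0,0,0.018],"fingers":-1},{"dp":[0,0,-0.0005],"delta_rot":[0,0,0.018],"fingers":-1},{"dp":[0,0,-0.0005],"delta_rot":[0,0,0.018],"fingers":-1},{"dp":[0,0,-0.0005],"delta_rot":[0,0,0.018],"fingers":-1},{"dp":[0,0,-0.0005],"delta_rot":[0,0,0.018],"fingers":-1},{"dp":[0,0,-0.0005],"delta_rot":[0,0,0.018],"fingers":-1},{"dp":[0,0,-0.0005],"delta_rot":[0,0,0.018],"fingers":-1},{"dp":[0,0,-0.0005],"delta_rot":[0,0,0.018],"fingers":-1},{"dp":[0,0,-0.0005],"delta_rot":[0,0,0.018],"fingers":-1},{"dp":[0,0,-0.0005],"delta_rot":[0,0,0.018],"fingers":-1},{"dp":[0,0,-0.0005],"delta_rot":[0,0,0.018],"fingers":-1}]'
python3 look.py w4;python3 -c "
from station import manip
s=manip.sense();print(s['q'],s['tcp_pos'],s['force'],s['ft_torque'])"
```

```text
t: 11.8
tcp_pos: [0.5348, 0.1629, 0.1653]
tool_rot: [0.628, 0.778, 0.0, -0.0]
force: [1.1, 0.2, -7.3]
finger_gap: 0.151
gripper_force: 97.7
t: 12.8
tcp_pos: [0.5346, 0.1628, 0.1684]
tool_rot: [0.001, 1.0, 0.0, -0.0]
force: [1.7, -0.2, -5.3]
finger_gap: 0.154
gripper_force: 97.9
t: 13.8
tcp_pos: [0.5348, 0.1628, 0.171]
tool_rot: [0.632, 0.775, -0.0, -0.0]
force: [0.2, 0.0, -5.4]
finger_gap: 0.147
gripper_force: 98.0
t: 14.8
tcp_pos: [0.5346, 0.1629, 0.1741]
tool_rot: [0.978, 0.206, -0.0, -0.0]
force: [0.5, 0.4, -4.8]
finger_gap: 0.15
gripper_force: 98.0
[9.57436354e-02 6.24118691e-01 1.70975757e+00 1.72543893e-04
 8.08148778e-01 1.25088163e+00] [0.53462281 0.16288251 0.17406436] xdir 23.80863994975951
(array([546.7, 168. ]), array([13.2, 40.2]), 24.1, np.float64(116.8), 1933)
(array([545.6, 167.6]), array([15.6, 40.2]), 25.2, np.float64(113.9), 2548)
(array([535.1, 162.7]), array([86.6, 86.8]), 84.6, np.float64(56.0), 16416)
[9.57208947e-02 6.24042117e-01 1.70969761e+00 1.60550856e-04
 8.08276056e-01 1.25436513e+00] [0.5346404  0.16286974 0.17411856] [ 1.28239161  0.17368833 -4.18026344] [-0.0592664  -0.16512123 -0.08842126]
```

```bash
python3 -m crank '[{"dp":[0,0,0],"delta_rot":[0,0,-0.018],"fingers":-1},{"dp":[0,0,0],"delta_rot":[0,0,-0.018],"fingers":-1},{"dp":[0,0,-0.0005],"delta_rot":[0,0,-0.018],"fingers":-1},{"dp":[0,0,-0.0005],"delta_rot":[0,0,-0.018],"fingers":-1},{"dp":[0,0,-0.0005],"delta_rot":[0,0,-0.018],"fingers":-1},{"dp":[0,0,-0.0005],"delta_rot":[0,0,-0.018],"fingers":-1},{"dp":[0,0,-0.0005],"delta_rot":[0,0,-0.018],"fingers":-1},{"dp":[0,0,-0.0005],"delta_rot":[0,0,-0.018],"fingers":-1},{"dp":[0,0,-0.0005],"delta_rot":[0,0,-0.018],"fingers":-1},{"dp":[0,0,-0.0005],"delta_rot":[0,0,-0.018],"fingers":-1},{"dp":[0,0,-0.0005],"delta_rot":[0,0,-0.018],"fingers":-1},{"dp":[0,0,-0.0005],"delta_rot":[0,0,-0.018],"fingers":-1}]'
python3 -m crank '[{"dp":[0,0,-0.0005],"delta_rot":[0,0,-0.018],"fingers":-1},{"dp":[0,0,-0.0005],"delta_rot":[0,0,-0.018],"fingers":-1},{"dp":[0,0,-0.0005],"delta_rot":[0,0,-0.018],"fingers":-1},{"dp":[0,0,-0.0005],"delta_rot":[0,0,-0.018],"fingers":-1},{"dp":[0,0,-0.0005],"delta_rot":[0,0,-0.018],"fingers":-1},{"dp":[0,0,-0.0005],"delta_rot":[0,0,-0.018],"fingers":-1},{"dp":[0,0,-0.0005],"delta_rot":[0,0,-0.018],"fingers":-1},{"dp":[0,0,-0.0005],"delta_rot":[0,0,-0.018],"fingers":-1},{"dp":[0,0,-0.0005],"delta_rot":[0,0,-0.018],"fingers":-1},{"dp":[0,0,-0.0005],"delta_rot":[0,0,-0.018],"fingers":-1},{"dp":[0,0,-0.0005],"delta_rot":[0,0,-0.018],"fingers":-1},{"dp":[0,0,-0.0005],"delta_rot":[0,0,-0.018],"fingers":-1}]'
python3 -m crank '[{"dp":[0,0,0],"delta_rot":[0,0,0.018],"fingers":-1},{"dp":[0,0,0],"delta_rot":[0,0,0.018],"fingers":-1},{"dp":[0,0,-0.0005],"delta_rot":[0,0,0.018],"fingers":-1},{"dp":[0,0,-0.0005],"delta_rot":[0,0,0.018],"fingers":-1},{"dp":[0,0,-0.0005],"delta_rot":[0,0,0.018],"fingers":-1},{"dp":[0,0,-0.0005],"delta_rot":[0,0,0.018],"fingers":-1},{"dp":[0,0,-0.0005],"delta_rot":[0,0,0.018],"fingers":-1},{"dp":[0,0,-0.0005],"delta_rot":[0,0,0.018],"fingers":-1},{"dp":[0,0,-0.0005],"delta_rot":[0,0,0.018],"fingers":-1},{"dp":[0,0,-0.0005],"delta_rot":[0,0,0.018],"fingers":-1},{"dp":[0,0,-0.0005],"delta_rot":[0,0,0.018],"fingers":-1},{"dp":[0,0,-0.0005],"delta_rot":[0,0,0.018],"fingers":-1}]'
python3 -m crank '[{"dp":[0,0,-0.0005],"delta_rot":[0,0,0.018],"fingers":-1},{"dp":[0,0,-0.0005],"delta_rot":[0,0,0.018],"fingers":-1},{"dp":[0,0,-0.0005],"delta_rot":[0,0,0.018],"fingers":-1},{"dp":[0,0,-0.0005],"delta_rot":[0,0,0.018],"fingers":-1},{"dp":[0,0,-0.0005],"delta_rot":[0,0,0.018],"fingers":-1},{"dp":[0,0,-0.0005],"delta_rot":[0,0,0.018],"fingers":-1},{"dp":[0,0,-0.0005],"delta_rot":[0,0,0.018],"fingers":-1},{"dp":[0,0,-0.0005],"delta_rot":[0,0,0.018],"fingers":-1},{"dp":[0,0,-0.0005],"delta_rot":[0,0,0.018],"fingers":-1},{"dp":[0,0,-0.0005],"delta_rot":[0,0,0.018],"fingers":-1},{"dp":[0,0,-0.0005],"delta_rot":[0,0,0.018],"fingers":-1},{"dp":[0,0,-0.0005],"delta_rot":[0,0,0.018],"fingers":-1}]'
python3 look.py w5;python3 -c "
from station import manip
s=manip.sense();print(s['q'],s['tcp_pos'],s['force'],s['ft_torque'])"
```

```text
t: 15.85
tcp_pos: [0.5347, 0.1628, 0.1772]
tool_rot: [0.627, 0.779, -0.0, -0.0]
force: [-0.8, 0.7, -1.2]
finger_gap: 0.149
gripper_force: 98.6
t: 16.85
tcp_pos: [0.5346, 0.1628, 0.1801]
tool_rot: [-0.001, 1.0, 0.0, -0.0]
force: [-0.3, 0.2, -2.2]
finger_gap: 0.151
gripper_force: 98.6
t: 17.85
tcp_pos: [0.5346, 0.1628, 0.1826]
tool_rot: [0.631, 0.776, -0.0, -0.0]
force: [-0.7, -0.0, -1.3]
finger_gap: 0.148
gripper_force: 98.6
t: 18.85
tcp_pos: [0.5346, 0.1628, 0.1856]
tool_rot: [0.978, 0.208, -0.0, -0.0]
force: [0.1, 0.4, -1.5]
finger_gap: 0.154
gripper_force: 98.6
[9.56219248e-02 6.05554593e-01 1.70305483e+00 1.23927323e-04
 8.33423679e-01 1.24824660e+00] [0.534583   0.16280429 0.18563303] xdir 23.954697933123413
(array([545.8, 168. ]), array([14.7, 38.9]), 28.2, np.float64(118.8), 1057)
(array([545.5, 167.6]), array([15.5, 39. ]), 25.0, np.float64(116.2), 1256)
(array([535.3, 162.7]), array([86.6, 86.4]), 84.7, np.float64(56.1), 15233)
[9.56498139e-02 6.05448807e-01 1.70301097e+00 1.82054313e-04
 8.33494008e-01 1.25173427e+00] [0.53459614 0.16283058 0.18570032] [ 0.18079826  0.6157556  -1.10937429] [-0.04646896 -0.02093633  0.02097409]
```

The shank came loose at about 24 mm of rise, and the force is now just the punch's weight. Next I lift it straight out and measure the tray.

```bash
python3 -m crank '[{"dp":[0,0,-0.01],"delta_rot":[0,0,0],"fingers":-1},{"dp":[0,0,-0.01],"delta_rot":[0,0,0],"fingers":-1},{"dp":[0,0,-0.01],"delta_rot":[0,0,0],"fingers":-1},{"dp":[0,0,-0.02],"delta_rot":[0,0,0],"fingers":-1},{"dp":[0,0,-0.02],"delta_rot":[0,0,0],"fingers":-1},{"dp":[0,0,-0.02],"delta_rot":[0,0,0],"fingers":-1},{"dp":[0,0,-0.03],"delta_rot":[0,0,0],"fingers":-1},{"dp":[0,0,-0.03],"delta_rot":[0,0,0],"fingers":-1},{"dp":[0,0,-0.03],"delta_rot":[0,0,0],"fingers":-1},{"dp":[0,0,-0.02],"delta_rot":[0,0,0],"fingers":-1},{"dp":[0,0,-0.01],"delta_rot":[0,0,0],"fingers":-1},{"dp":[0,0,0],"delta_rot":[0,0,0],"fingers":-1}]'
python3 - <<'E'
from h import *
from station import manip
s=manip.sense();M=R.from_quat(s['tool_rot']).as_matrix();print(s['tcp_pos'],np.degrees(np.arctan2(M[1,0],M[0,0])))
p=cv2.imread("pics/top0.png");W=cloud(np.load("pics/top0.npy"),manip.camera_model("top"))
k=np.zeros(p.shape[:2],bool);k[190:285,365:442]=1
k&=(p.min(2)>150)&(W[...,2]<.03)&(W[...,2]>-.01)
print(rect(W[k]),W[205:206,380:430:10].round(3).tolist())
p,d=manip.snapshot("side");cv2.imwrite("pics/side1.png",p[:,:,::-1])
W=cloud(d,manip.camera_model("side"));k=np.zeros(p.shape[:2],bool);k[205:270,300:405]=1
k&=(p.min(2)>140)&(W[...,2]<.03)&(W[...,2]>-.01);print(rect(W[k]))
W=W.reshape(-1,3);z=W[:,2];n=np.hypot(W[:,0]-s['tcp_pos'][0],W[:,1]-s['tcp_pos'][1]);k=(n<.025)&(z>.1)&(z<.25);print('punch low z',np.nanpercentile(z[k],[0,1,5]))
n=np.hypot(W[:,0]-.535,W[:,1]-.163);print('block',rect(W[(n<.075)&(z>.045)&(z<.066)]))
E
```

```text
t: 19.9
tcp_pos: [0.5354, 0.1629, 0.2923]
tool_rot: [0.978, 0.21, 0.002, 0.0]
force: [-0.1, 0.1, -0.5]
finger_gap: 0.152
gripper_force: 98.6
[0.53540088 0.1628839  0.29227164] 24.259726286432084
(array([ 527.4, -197.2]), array([125.3, 158.8]), 84.9, np.float64(3.9), 3766) [[[0.598, -0.152, 0.005], [0.598, -0.175, 0.001], [0.596, -0.197, 0.002], [0.594, -0.219, 0.004], [0.591, -0.24, 0.013]]]
(array([ 546.2, -211.2]), array([157.4, 201.5]), 84.4, np.float64(5.9), 2457)
punch low z [0.16089699 0.1625442  0.16777565]
block (array([533. , 162.9]), array([90.6, 87.6]), 84.7, np.float64(55.7), 2064)
```

View pics/side1.png

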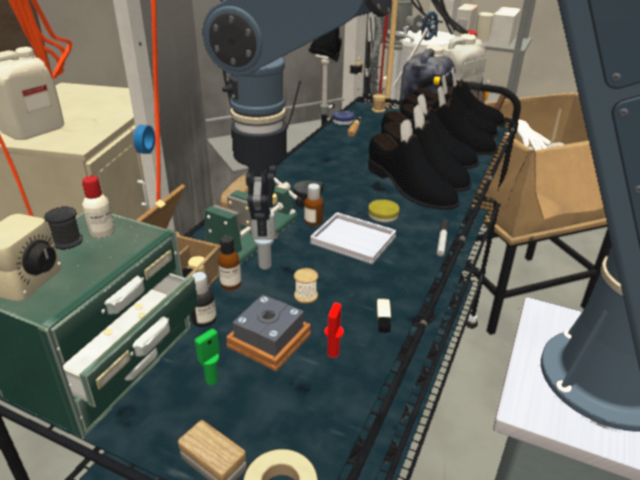

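The side view shows the punch hanging upright at (265,250), clear of the block. The block is seated at (268,325) and the tray at (353,237) is free.

```bash
python3 -m crank '[{"dp":[-0.0277,0.0533,0],"delta_rot":[0,0,0],"fingers":-1},{"dp":[-0.0277,0.0533,0],"delta_rot":[0,0,0],"fingers":-1},{"dp":[-0.0277,0.0533,0],"delta_rot":[0,0,0],"fingers":-1},{"dp":[-0.0277,0.0533,0],"delta_rot":[0,0,0],"fingers":-1},{"dp":[-0.0277,0.0533,0],"delta_rot":[0,0,0],"fingers":-1},{"dp":[-0.0277,0.0533,0],"delta_rot":[0,0,0],"fingers":-1},{"dp":[-0.0277,0.0533,0],"delta_rot":[0,0,0],"fingers":-1},{"dp":[-0.0277,0.0533,0],"delta_rot":[0,0,0],"fingers":-1},{"dp":[-0.0277,0.0533,0],"delta_rot":[0,0,0],"fingers":-1},{"dp":[-0.0277,0.0533,0],"delta_rot":[0,0,0],"fingers":-1},{"dp":[-0.0277,0.0533,0],"delta_rot":[0,0,0],"fingers":-1},{"dp":[-0.0277,0.0533,0],"delta_rot":[0,0,0],"fingers":-1}]'
python3 -m crank '[{"dp":[0,0,0],"delta_rot":[0,0,0],"fingers":-1},{"dp":[0,0,0.02],"delta_rot":[0,0,0],"fingers":-1},{"dp":[0,0,0.03],"delta_rot":[0,0,0],"fingers":-1},{"dp":[0,0,0.03],"delta_rot":[0,0,0],"fingers":-1},{"dp":[0,0,0.03],"delta_rot":[0,0,0],"fingers":-1},{"dp":[0,0,0.03],"delta_rot":[0,0,0],"fingers":-1},{"dp":[0,0,0.03],"delta_rot":[0,0,0],"fingers":-1},{"dp":[0,0,0.03],"delta_rot":[0,0,0],"fingers":-1},{"dp":[0,0,0.03],"delta_rot":[0,0,0],"fingers":-1},{"dp":[0,0,0.03],"delta_rot":[0,0,0],"fingers":-1},{"dp":[0,0,0.01],"delta_rot":[0,0,0],"fingers":-1},{"dp":[0,0,0],"delta_rot":[0,0,0],"fingers":-1}]'
python3 - <<'E'
from h import *
from station import manip
s=manip.sense();print(s['q'],s['tcp_pos'],s['force'],R.from_quat(s['tool_rot']).as_matrix()[:,2])
p,d=manip.snapshot("side");cv2.imwrite("pics/side2.png",cv2.resize(p[140:300,240:460,::-1],None,fx=3,fy=3))
E
```

```text
t: 20.95
tcp_pos: [0.5138, -0.1983, 0.2894]
tool_rot: [0.978, 0.21, -0.001, -0.001]
force: [-0.1, -0.4, -1.2]
finger_gap: 0.147
gripper_force: 98.6
t: 21.95
tcp_pos: [0.5133, -0.1951, 0.1533]
tool_rot: [0.978, 0.211, -0.002, -0.002]
force: [-0.5, -0.7, -2.3]
finger_gap: 0.146
gripper_force: 98.6
[-5.66875844e-01  6.50630307e-01  1.74243712e+00  2.82791332e-04
  7.54269657e-01  5.79333948e-01] [ 0.51333593 -0.195141    0.15332883] [-0.45300536 -0.66920967 -2.25702672] [-0.00474187  0.00324808 -0.99998348]
```

View pics/side2.png

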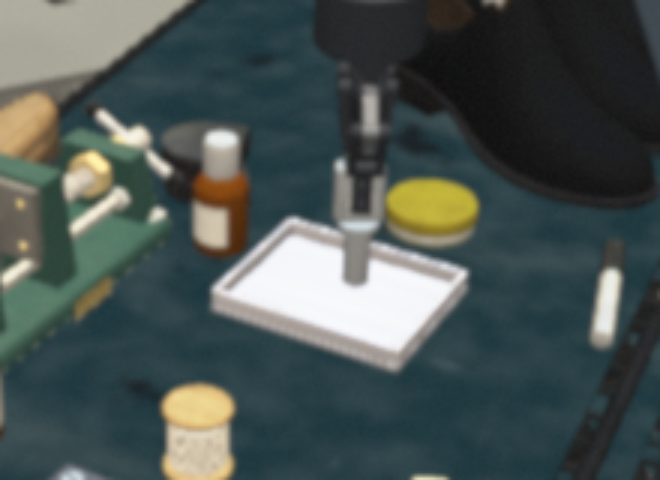

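The punch is upright over the middle of the tray (foot at (355,282) in the crop). I'll lower it slowly to contact.

```bash
python3 -m crank '[{"dp":[0,0,0.008],"delta_rot":[0,0,0],"fingers":-1},{"dp":[0,0,0.008],"delta_rot":[0,0,0],"fingers":-1},{"dp":[0,0,0.006],"delta_rot":[0,0,0],"fingers":-1},{"dp":[0,0,0.003],"delta_rot":[0,0,0],"fingers":-1},{"dp":[0,0,0.002],"delta_rot":[0,0,0],"fingers":-1},{"dp":[0,0,0],"delta_rot":[0,0,0],"fingers":-1},{"dp":[0,0,0],"delta_rot":[0,0,0],"fingers":-1}]'
python3 -m crank '[{"dp":[0,0,0.001],"delta_rot":[0,0,0],"fingers":-1},{"dp":[0,0,0.001],"delta_rot":[0,0,0],"fingers":-1},{"dp":[0,0,0],"delta_rot":[0,0,0],"fingers":-1}]'
```

```text
t: 22.58
tcp_pos: [0.5147, -0.1972, 0.1422]
tool_rot: [0.978, 0.21, 0.0, 0.0]
force: [0.3, 0.1, -1.0]
finger_gap: 0.154
gripper_force: 98.6
t: 22.83
tcp_pos: [0.5146, -0.1971, 0.1411]
tool_rot: [0.978, 0.21, 0.0, 0.0]
force: [-0.5, -0.4, -1.2]
finger_gap: 0.153
gripper_force: 98.6
```

```bash
python3 -m crank '[{"dp":[0,0,0.002],"delta_rot":[0,0,0],"fingers":-1},{"dp":[0,0,0.002],"delta_rot":[0,0,0],"fingers":-1},{"dp":[0,0,0],"delta_rot":[0,0,0],"fingers":-1},{"dp":[0,0,0],"delta_rot":[0,0,0],"fingers":-1}]'
python3 -m crank '[{"dp":[0,0,0.002],"delta_rot":[0,0,0],"fingers":-1},{"dp":[0,0,0],"delta_rot":[0,0,0],"fingers":-1},{"dp":[0,0,0],"delta_rot":[0,0,0],"fingers":-1}]'
python3 -m crank '[{"dp":[0,0,0.001],"delta_rot":[0,0,0],"fingers":-1},{"dp":[0,0,0],"delta_rot":[0,0,0],"fingers":-1},{"dp":[0,0,0],"delta_rot":[0,0,0],"fingers":-1}]'
```

```text
t: 23.17
tcp_pos: [0.5146, -0.197, 0.1389]
tool_rot: [0.978, 0.21, -0.0, -0.0]
force: [0.7, -1.5, -1.2]
finger_gap: 0.152
gripper_force: 98.6
t: 23.42
tcp_pos: [0.5146, -0.197, 0.138]
tool_rot: [0.978, 0.21, -0.0, -0.0]
force: [0.1, 1.0, -1.3]
finger_gap: 0.149
gripper_force: 98.6
t: 23.67
tcp_pos: [0.5146, -0.1971, 0.1375]
tool_rot: [0.978, 0.21, -0.0, -0.0]
force: [-1.5, 1.0, -1.2]
finger_gap: 0.152
gripper_force: 98.6
```

```bash
python3 -m crank '[{"dp":[0,0,0.001],"delta_rot":[0,0,0],"fingers":-1},{"dp":[0,0,0],"delta_rot":[0,0,0],"fingers":-1},{"dp":[0,0,0],"delta_rot":[0,0,0],"fingers":-1}]'
python3 -m crank '[{"dp":[0,0,0.001],"delta_rot":[0,0,0],"fingers":-1},{"dp":[0,0,0],"delta_rot":[0,0,0],"fingers":-1},{"dp":[0,0,0],"delta_rot":[0,0,0],"fingers":-1}]'
python3 -m crank '[{"dp":[0,0,0.001],"delta_rot":[0,0,0],"fingers":-1},{"dp":[0,0,0],"delta_rot":[0,0,0],"fingers":-1},{"dp":[0,0,0],"delta_rot":[0,0,0],"fingers":-1}]'
```

```text
t: 23.92
tcp_pos: [0.5147, -0.1971, 0.1371]
tool_rot: [0.978, 0.21, 0.0, 0.0]
force: [0.6, -0.1, -0.9]
finger_gap: 0.152
gripper_force: 98.6
t: 24.17
tcp_pos: [0.5147, -0.1971, 0.137]
tool_rot: [0.978, 0.21, 0.0, 0.0]
force: [0.4, -0.5, 4.4]
finger_gap: 0.15
gripper_force: 99.4
t: 24.42
tcp_pos: [0.5147, -0.1971, 0.137]
tool_rot: [0.978, 0.21, 0.0, 0.0]
force: [-0.9, 0.9, 7.7]
finger_gap: 0.149
gripper_force: 100.2
```

Contact at 0.137, as predicted. I'll take off the excess preload, then open and retreat.

```bash
python3 -m crank '[{"dp":[0,0,-0.0015],"delta_rot":[0,0,0],"fingers":-1},{"dp":[0,0,0],"delta_rot":[0,0,0],"fingers":-1},{"dp":[0,0,0],"delta_rot":[0,0,0],"fingers":-0.6},{"dp":[0,0,0],"delta_rot":[0,0,0],"fingers":-0.4},{"dp":[0,0,0],"delta_rot":[0,0,0],"fingers":-0.2},{"dp":[0,0,0],"delta_rot":[0,0,0],"fingers":0},{"dp":[0,0,0],"delta_rot":[0,0,0],"fingers":0.2},{"dp":[0,0,0],"delta_rot":[0,0,0],"fingers":0.2},{"dp":[0,0,0],"delta_rot":[0,0,0],"fingers":0.2}]' 30
python3 -m crank '[{"dp":[0,0,-0.01],"delta_rot":[0,0,0],"fingers":0.2},{"dp":[0,0,-0.02],"delta_rot":[0,0,0],"fingers":0.2},{"dp":[0,0,-0.03],"delta_rot":[0,0,0],"fingers":0.2},{"dp":[0,0,-0.04],"delta_rot":[0,0,0],"fingers":0.2},{"dp":[0,0,-0.04],"delta_rot":[0,0,0],"fingers":0.2},{"dp":[0,0,-0.04],"delta_rot":[0,0,0],"fingers":0.2},{"dp":[0,0,-0.04],"delta_rot":[0,0,0],"fingers":0.2},{"dp":[0,0,-0.02],"delta_rot":[0,0,0],"fingers":0.2},{"dp":[0,0,0],"delta_rot":[0,0,0],"fingers":0.2},{"dp":[0,0,0],"delta_rot":[0,0,0],"fingers":0.2}]'
python3 - <<'E'
from station import manip
import cv2
p,d=manip.snapshot("side");cv2.imwrite("pics/side3.png",cv2.resize(p[140:380,180:480,::-1],None,fx=2.5,fy=2.5))
E
```

```text
t: 25.17
tcp_pos: [0.5146, -0.1971, 0.1367]
tool_rot: [0.978, 0.21, -0.0, -0.0]
force: [-0.1, -0.5, 0.4]
finger_gap: 0.599
gripper_force: 0.0
t: 26.0
tcp_pos: [0.5146, -0.197, 0.2574]
tool_rot: [0.978, 0.21, 0.0, 0.0]
force: [0.8, 0.1, -0.2]
finger_gap: 0.599
gripper_force: 0.0
```

View pics/side3.png

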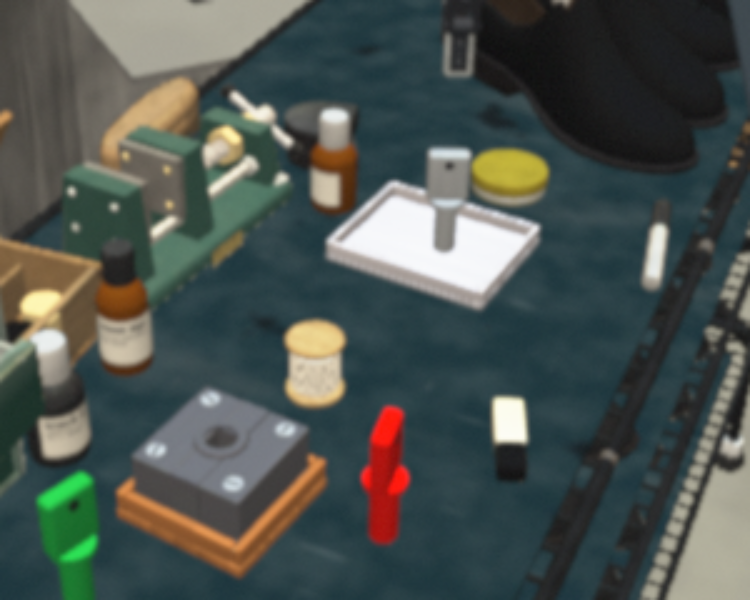

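The punch stands upright in the tray at (445,200), the gripper is clear above it, the block is seated at (222,465), and the bystanders haven't moved.

```bash
python3 -c "
from station import manip;print(manip.sign_off())"
```

```text
the job is handed in; nothing more can be done
None
```

The punch is out of the block and standing upright on its foot in the tray. The block stayed seated in its cradle, the spool, tin and bottle were left where they were, and I handed the job in at about 26 s.

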